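Cap the lens of the colony imager

ROBOT

A 6-joint arm with a two-finger parallel gripper is mounted at the origin on the work surface. World frame = base frame: x ahead of the robot, y to its left, z up, the work surface at z = 0. Lengths are in m, angles in rad, forces in N, time in s.
With the tool pointing down it reaches from about 0.275 to 0.875 m from the base axis. Payload 12.5 kg.
Tool frame: the origin (TCP) lies on the centre line of the jaws, within the pads' length; the fingertips stand r.finger_overhang ahead of it and the grasp point (between the pads) lies 3 mm ahead of it (r.finger_overhang is the distance from the TCP to the fingertips, in m); z points along the fingers, y is the line along which they close (so a half turn about z gives the same grasp; the last joint's range is limited). The gripper opens to 85 mm and grips with 20 to 120 N. Pads are 22 mm wide; open, the fingers measure 114 mm over their backs; the gripper's body (76 mm by 85 mm) begins 54 mm behind the grasp point. The pads swing forward as they close: fully open they stand 13 mm farther back than shut.
Start: joints at [-0.085, 0.351, 1.652, -0, 1.139, -0.085], TCP at [0.55, 0, 0.253] pointing down, gripper open.
Joint ranges: [-2.75, 2.75], [-0.79, 2.1], [0.01, 2.65], [-1.57, 4.71], [0.07, 3.14], [-2.87, 2.87]. Speed limits (rad/s): [2.22, 2.22, 2.79, 3.14, 3.14, 3.14].

INTERFACE

Orientations are given as a unit quaternion [x, y, z, w].
In Python, from cell import r, optics gives the robot as it stands. The module is installed in compiled form; this text tells all that it offers. Calls block until the motion is done:
- r.move_to(position, orientation): joint-space move of the TCP to a pose.
- r.move_linear(position, rot=None, vel=0.15): straight line of the TCP; rot=None keeps the orientation; vel is the mean speed in m/s.
- r.set_joints(angles): joint-space move.
- r.set_gripper(opening, squeeze=None): opening from 0.0 (shut) to 1.0 (fully open); squeeze is the grip in N (None keeps the last); returns when the fingers have stopped.
- r.sleep(seconds).
- r.inverse_kinematics(position, orientation): joint angles nearest the present ones, or None.
- optics.get_image(name): name is "scene" or "side" or "wrist"; returns a dict with "pixels" (400x640x3 uint8, red, green, blue), "depth" (400x640 float32, m along the optical axis (not along the pixel's ray), 0 where there is no reading), "fx", "fy", "cx", "cy" (pixels), "camera_from_world" (4x4, takes a point from world to camera coordinates); the wrist camera has in their place "mount" (4x4, takes a point from camera to tool coordinates, whose origin is the TCP and whose axes are the flange's). Camera axes: x right, y down, z forward; pixel columns grow to the right and rows downward; lengths in m; the calibration is good to about 2 mm. The wrist camera is an equidistant fisheye: a pixel r from the principal point sees the ray r / f radians off the axis. A picture is of the moment at which its call begins: read the wrist's pose just before it.
A pose or a line that the arm cannot do raises r.PlanningError and nothing moves.
- r.hand_in(): hands the job in; it is judged then, once.
Readings, each from a call of its own:
- r.current_t(): time.
- r.current_q(): joint angles.
- r.current_qvel(): joint speeds.
- r.current_effort(): joint torques, N m.
- r.current_tool_pos(): TCP position.
- r.current_ee_rot(): TCP orientation.
- r.current_contact_force(): force on the tool from outside, world axes, zero at the start.
- r.current_torque(): the same for the moment, N m.
- r.current_opening(): opening from 0.0 (shut) to 1.0 (fully open).
- r.current_finger_force(): force on a finger pad.
Only numpy, scipy, OpenCV 4.12 (cv2) and the standard library are available. Lean on these libraries where they do the work, as an engineer would, in place of code of your own. Each camera call takes 0.05 s, during which the arm holds its last target. There are 200 camera calls.

TASK

The colony count is finished: put the blue spring-clip dust cap on the imager's upward-looking lens. Pinch the cap's two orange tabs together and keep them pinched while you lower the cap straight into the lens mouth, then let them spring out under the rim so that the cap lies level and fully home, and let go. Leave the jar, the culture dish and the pipette where they are.

Things in the scene. Friction and masses are not known exactly. Their poses are not given: they have to be found in the camera images.
- cap: Blue round lens cap with two upright orange tabs, lying right way up on the bench; about 75 g. Origin: centre of the plug's underside; z up out of its top, y the line along which the tabs are pinched. Plug 12 mm long, radius 22.5 mm at the foot, 26 mm from 6.5 mm up. Cover plate radius 38.5 mm, 12 to 16 mm above the origin. It is lifted by its tabs.
- cap_grip (a point): Where to pinch: on the cap's axis, 28.8 mm above its origin, axes as the cap's. The tabs' grip blocks stand at +y and -y, each 26 mm along x, 8 mm thick, from 17 to 41 mm above the cap's origin; outer faces 44 mm apart at rest, 28 mm fully pinched.
- tab_a (a joint): Inward travel of the +y tab, m: 0 = sprung out (rest), 0.008 = fully in, at its stop. Spring 2.4 N at 0, 5.6 N fully in; springs back when let go. Each tab has a square-edged tooth jutting sideways from the plug, 14 mm wide, 2 to 6 mm above the cap's origin, reaching 32.5 mm from the axis at rest, 24.5 mm fully in: with tabs out the cap cannot be pushed in.
- tab_b (a joint): The same for the tab on the cap's -y side.
- lens_mouth (a point): Centre of the lens barrel's mouth, level with the rim's top face, 80 mm above the bench; z up. Rim: inner radius 28 mm, 4.5 mm thick; below it the bore widens to radius 36 mm (room for the teeth) down to the glass, 21 mm below the mouth. Cap seated: its plate rests on the rim, its origin 12 mm below this point, teeth 1.5 mm under the rim. Any yaw of the cap will do.
- imager: Colony imager, fixed: white box 200 mm (x) by 180 mm (y), 55 mm high, black front panel on its -x side, upright black lens barrel, 82 mm across with an aluminium rim, at the centre of its top. Origin: centre of its underside, right under the lens mouth; z up.
- jar: Bystander: closed amber glass jar with a black lid, diameter 60 mm, 85 mm high, loose on the bench, origin at the centre of its underside.
- dish: Bystander: closed clear culture dish with a red disc on top, diameter 91 mm, 16 mm high, loose on the bench, origin at the centre of its underside.
- pipette: Bystander: white and blue pipette lying on the bench along its own y, about 245 mm long (from -115 to +130 mm), 30 mm wide, 26 mm high; origin on the bench under the middle part.
Things that resemble listed ones, but are neither listed nor needed, are in the scene too. Of the things that look like the cap, take the one that is nearest to the robot's base at the start.

How it is judged:
On the way:
1. the cap's plug is in the lens mouth, teeth past the rim, with both tabs pinched in (horizontal distance between cap and lens_mouth below 0.006 m and z of cap in the frame of lens_mouth below -0.006 m and value of joint each of tab_a, tab_b above 0.002 m), for 0.05 s.
At the end, for the whole second after the job is handed in: The cap is on the lens: its axis within 5 mm of the lens axis, its underside 9.5 to 14.5 mm below the lens mouth (12 mm is fully home), tilted less than 0.06 rad, both tabs sprung out to within 2.5 mm of rest, and at rest (horizontal distance between cap and lens_mouth below 0.005 m and z of cap in the frame of lens_mouth between -0.0145 and -0.0095 m and angle between cap's own z axis and vertical below 0.06 rad and value of joint each of tab_a, tab_b below 0.0025 m and linear speed of cap below 0.01 m/s); the robot touches nothing.
It fails at once if the jar is shifted by more than 30 mm or tipped over (distance of jar from where it was at the start of the episode above 0.03 m or angle between jar's own z axis and vertical above 0.5 rad).
It fails at once if the dish is shifted by more than 30 mm (distance of dish from where it was at the start of the episode above 0.03 m).
It fails at once if the pipette is shifted by more than 30 mm (distance of pipette from where it was at the start of the episode above 0.03 m).
It also fails if it takes over 40 s, if anything falls off the work surface, if the arm or the gripper's body presses on something with over 40 N, if the wrist force passes 120 N, or if a joint passes its speed limit or range.

## Working session

There is one attempt and no reset: what is moved stays moved. The work goes in short steps, each a Python script; the robot and the scene stay as the last script left them, time stands still between calls to the robot, and variables do not carry over. Pictures are saved under pics/ and viewed, at most 10 in all, crops included, and the job is handed in when it is done.

```bash
mkdir -p pics
python3 - <<'E'
from cell import r, optics
import cv2,numpy as np
for n in("scene","side"):
    d=optics.get_image(n); cv2.imwrite(f"pics/{n}0.png",d["pixels"][:,:,::-1]); np.savez(f"{n}0.npz",**d)
    print(n,d["fx"],d["cx"],d["cy"],np.round(np.linalg.inv(d["camera_from_world"]),3).tolist())
print(r.finger_overhang,r.current_t(),r.current_ee_rot(),r.current_tool_pos())
E
```

```text
scene 433.66585132632656 317.371121842415 196.2640336350331 [[-0.823, 0.441, -0.358, 1.03], [0.568, 0.653, -0.501, 0.473], [0.013, -0.616, -0.788, 0.966], [0.0, 0.0, 0.0, 1.0]]
side 412.3798400368295 314.83278168075776 197.33932120145286 [[0.915, -0.264, 0.307, 0.276], [-0.405, -0.592, 0.697, -0.818], [-0.002, -0.761, -0.648, 0.764], [0.0, 0.0, 0.0, 1.0]]
0.022 0.1 [ 7.07091101e-01  7.07122270e-01 -3.48137922e-04 -3.84826427e-04] [5.49718650e-01 5.28340944e-05 2.52819069e-01]
```

View pics/scene0.png

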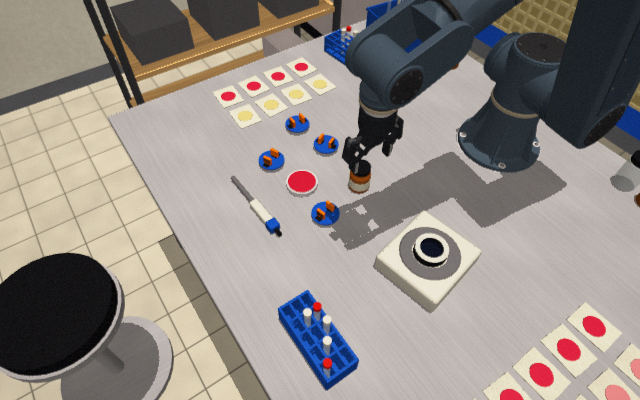

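View pics/side0.png

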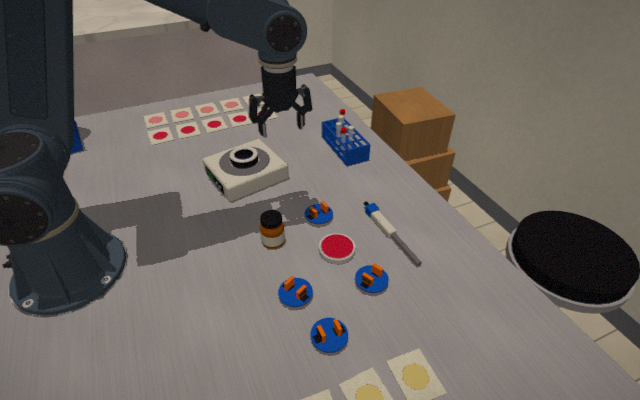

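The scene view has four blue caps, at about (325,213), (326,144), (297,125) and (271,160). It also shows the jar (359,177), dish (302,182), pipette (258,208) and lens (431,250). The side view shows the same caps at (319,213), (296,292), (372,279) and (329,335), with the lens at (243,157). Next I'll triangulate the caps and the lens.

```bash
cat > loc.py <<'E'
import numpy as np, cv2
def ray(d,u,v):
    T=np.linalg.inv(d["camera_from_world"]); k=T[:3,:3]@np.array([(u-d["cx"])/d["fx"],(v-d["cy"])/d["fy"],1])
    return T[:3,3],k/np.linalg.norm(k)
def onplane(d,uv,z):
    o,k=ray(d,*uv); return o+k*(z-o[2])/k[2]
def tri(ds,uvs):
    A=np.zeros((3,3));b=np.zeros(3);R=[ray(d,*p) for d,p in zip(ds,uvs)]
    for o,k in R: P=np.eye(3)-np.outer(k,k);A+=P;b+=P@o
    x=np.linalg.solve(A,b); return x,max(np.linalg.norm((np.eye(3)-np.outer(k,k))@(x-o)) for o,k in R)
def blobs(mask,amin,amax):
    n,l,s,c=cv2.connectedComponentsWithStats(mask.astype(np.uint8)); return [(c[i],s[i],l==i) for i in range(1,n) if amin<s[i,4]<amax]
def hsv(d): return cv2.cvtColor(d["pixels"],cv2.COLOR_RGB2HSV)
def orange(d): h=hsv(d); return (h[...,0]>5)&(h[...,0]<18)&(h[...,1]>190)&(h[...,2]>120)
def blue(d): h=hsv(d); return (h[...,0]>100)&(h[...,0]<120)&(h[...,1]>150)&(h[...,2]>60)
E
python3 - <<'E'
import numpy as np,cv2
from loc import *
D={n:dict(np.load(n+"0.npz")) for n in("scene","side")}
C={}
for n,d in D.items():
    m=cv2.morphologyEx((blue(d)|orange(d)).astype(np.uint8),cv2.MORPH_CLOSE,np.ones((3,3)))
    C[n]=[]
    for c,s,l in blobs(m,250,1800):
        if not (blue(d)&l).sum()>200: continue
        cn=max(cv2.findContours((blue(d)&l).astype(np.uint8),0,2)[0],key=cv2.contourArea)
        e=cv2.fitEllipse(cv2.convexHull(cn)); p=onplane(d,e[0],.014)
        print(n,s.tolist(),np.round(e[0],1),np.round(e[1],1),np.round(p,3),"dist",round(np.hypot(p[0],p[1]),3))
        o=[b[0] for b in blobs(orange(d)&l,8,400)]
        for q in o: print("   tab",np.round(q,1),np.round(onplane(d,q,.032),4))
        C[n].append((e[0],p,o))
for e,p,o in C["scene"]:
    for e2,p2,o2 in C["side"]:
        if np.linalg.norm(p-p2)<.03: print("TRI",np.round(tri(D.values(),[e,e2])[0],4),tri(D.values(),[e,e2])[1])
for n,(u,v) in dict(scene=(431,250),side=(243,157)).items():
    d=D[n];c=d["pixels"][v-45:v+45,u-60:u+60,::-1]; cv2.imwrite(f"pics/lens_{n}.png",cv2.resize(c,None,fx=3.2,fy=3.2,interpolation=0))
a,b=[cv2.imread(f"pics/lens_{n}.png") for n in D]; cv2.imwrite("pics/lens2.png",np.hstack([a,b]))
for n,uv in dict(scene=(431,249),side=(243,156)).items(): print(n,onplane(D[n],uv,.08))
E
```

```text
scene [366, 2, 22, 25, 297] [366.7  16.3] [15.9 49.1] [-0.109 -0.796  0.014] dist 0.804
scene [475, 24, 32, 24, 394] [491.2  35.9] [20.9 33.5] [-0.432 -0.411  0.014] dist 0.596
scene [324, 29, 29, 35, 528] [340.1  46. ] [29.1 36.5] [ 0.11  -0.685  0.014] dist 0.693
scene [615, 106, 25, 35, 507] [635.6 124. ] [24.2 84. ] [-0.431  0.2    0.014] dist 0.475
scene [314, 134, 24, 19, 330] [325.6 144. ] [17.8 24.1] [ 0.459 -0.287  0.014] dist 0.541
   tab [320.2 138.4] [ 0.4701 -0.301   0.032 ]
   tab [330.5 142.2] [ 0.4533 -0.2703  0.032 ]
scene [259, 148, 25, 22, 361] [271.  159.8] [18.6 25.5] [ 0.633 -0.323  0.014] dist 0.71
   tab [274.2 152.4] [ 0.6169 -0.3288  0.032 ]
   tab [267.3 158.8] [ 0.6469 -0.3175  0.032 ]
scene [311, 201, 28, 24, 471] [324.8 213.2] [22.7 27.7] [ 0.613 -0.074  0.014] dist 0.617
   tab [329.4 205.6] [ 0.5957 -0.0769  0.032 ]
   tab [321.  212.5] [ 0.6276 -0.0708  0.032 ]
side [323, 119, 47, 47, 1053] [345.6 141.8] [33.2 57.3] [0.84  0.208 0.014] dist 0.865
side [305, 201, 28, 23, 395] [318.3 213.6] [19.3 27.6] [ 0.612 -0.077  0.014] dist 0.617
   tab [324.2 205
[... 161 characters left out ...]
.711
   tab [376.8 269.4] [ 0.6488 -0.319   0.032 ]
   tab [367.7 276.4] [ 0.6201 -0.3281  0.032 ]
side [279, 277, 33, 30, 689] [294.9 291.9] [28.5 33.8] [ 0.46  -0.289  0.014] dist 0.543
   tab [288.5 282.4] [ 0.4525 -0.2718  0.032 ]
   tab [300.4 290.2] [ 0.4684 -0.3018  0.032 ]
side [311, 318, 37, 35, 897] [328.8 334.8] [34.3 37.1] [ 0.484 -0.414  0.014] dist 0.637
   tab [337.8 326.4] [ 0.5031 -0.4141  0.032 ]
   tab [321.3 332.5] [ 0.4674 -0.4131  0.032 ]
TRI [ 0.4597 -0.2876  0.0133] 0.000987144405806876
TRI [ 0.6326 -0.3246  0.0129] 0.0006070493007437144
TRI [ 0.6125 -0.0749  0.0122] 0.0007108328800757806
scene [0.49257222 0.1915124  0.08      ]
side [0.48416353 0.17133682 0.08      ]
```

View pics/lens2.png

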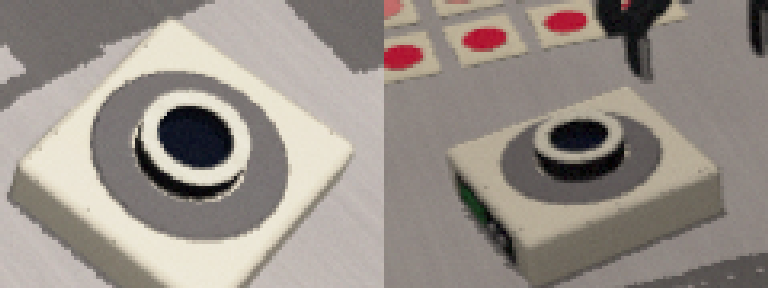

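The caps triangulate to z ≈ 13 mm, which is the plate height. The nearest is at (0.460,-0.288), 0.54 m from the base, and the others are at 0.617 m or more. The crops show the bright rim ring at about (432,247) in scene and (244,153) in side. I'll refine both with the wrist camera and check how far the fingertips reach at pinch opening.

```bash
cat >> loc.py <<'E'
from scipy.spatial.transform import Rotation as Ro
def quat(phi): return (Ro.from_euler('z',phi)*Ro.from_matrix([[0,1,0],[1,0,0],[0,0,-1.]])).as_quat()
def wrist(r,optics,name=None):
    p=np.array(r.current_tool_pos());q=r.current_ee_rot(); d=optics.get_image("wrist")
    T=np.eye(4);T[:3,:3]=Ro.from_quat(q).as_matrix();T[:3,3]=p; d["T"]=T@d["mount"]
    if name: cv2.imwrite(f"pics/{name}.png",d["pixels"][:,:,::-1]); np.savez(name+".npz",**d)
    return d
def wray(d,uv):
    uv=np.atleast_2d(uv).astype(float); a=(uv-[d["cx"],d["cy"]])/[d["fx"],d["fy"]]; t=np.linalg.norm(a,axis=1)
    k=np.c_[a*np.sinc(t/np.pi)[:,None],np.cos(t)]
    return d["T"][:3,3],k@d["T"][:3,:3].T
def wplane(d,uv,z):
    o,k=wray(d,uv); return o+k*((z-o[2])/k[:,2])[:,None]
def circle(P):
    A=np.c_[2*P[:,:2],np.ones(len(P))]; s=np.linalg.lstsq(A,(P[:,:2]**2).sum(1),rcond=None)[0]
    return s[:2],np.sqrt(s[2]+s[:2]@s[:2])
E
python3 - <<'E'
import numpy as np,cv2
from cell import r,optics
from loc import *
for g in(1.,.52,.33):
    r.set_gripper(g,20); p=r.current_tool_pos()
    for n in("scene","side"):
        d=optics.get_image(n); z=d["depth"];v,u=np.nonzero(z>0);zz=z[v,u]
        P=np.c_[(u-d["cx"])/d["fx"]*zz,(v-d["cy"])/d["fy"]*zz,zz,np.ones(len(u))]@np.linalg.inv(d["camera_from_world"]).T
        P=P[(np.hypot(P[:,0]-p[0],P[:,1]-p[1])<.07)&(P[:,2]>.12)&(P[:,2]<.4)]
        print(g,r.current_opening(),n,"tip ahead of TCP",np.round(p[2]-np.percentile(P[:,2],[0.5,1,3]),4), "y-span",np.round([P[P[:,2]<p[2]-.0][:,0].min(),P[P[:,2]<p[2]][:,0].max()],4))
r.set_gripper(.8)
phi=np.radians(-61.7)
r.move_to([.487,.18,.24],quat(phi)); wrist(r,optics,"wl1"); 
print(optics.get_image("wrist")["mount"].round(3).tolist(),r.current_q())
r.move_to([.46,-.288,.2],quat(phi)); wrist(r,optics,"wc1"); print(r.current_t(),r.current_q())
a,b=cv2.imread("pics/wl1.png"),cv2.imread("pics/wc1.png"); cv2.imwrite("pics/w1.png",cv2.resize(np.hstack([a,b]),(800,250),interpolation=cv2.INTER_AREA))
E
```

```text
1.0 1.003674903775303 scene tip ahead of TCP [ 0.0056  0.0028 -0.0034] y-span [0.5013 0.6014]
1.0 0.9981919815324002 side tip ahead of TCP [ 0.007   0.0042 -0.0044] y-span [0.4943 0.605 ]
0.52 0.5187825591706575 scene tip ahead of TCP [0.0155 0.0131 0.0068] y-span [0.5136 0.5853]
0.52 0.5211765244959643 side tip ahead of TCP [0.0177 0.0139 0.0065] y-span [0.5127 0.584 ]
0.33 0.32617461201308623 scene tip ahead of TCP [0.0166 0.015  0.0083] y-span [0.5207 0.5768]
0.33 0.33199957139780445 side tip ahead of TCP [0.0198 0.0162 0.0086] y-span [0.5213 0.5761]
[[-0.001, -0.949, -0.315, 0.081], [1.0, -0.001, -0.0, -0.001], [-0.0, -0.315, 0.949, -0.12], [0.0, 0.0, 0.0, 1.0]] [ 2.63531321e-01  3.10040273e-01  1.74502767e+00 -6.19385333e-05
  1.08645019e+00  1.34036386e+00]
5.025 [-6.43549857e-01  3.99503255e-01  1.72443384e+00  1.38654280e-04
  1.01755106e+00  4.32077411e-01]
```

View pics/w1.png

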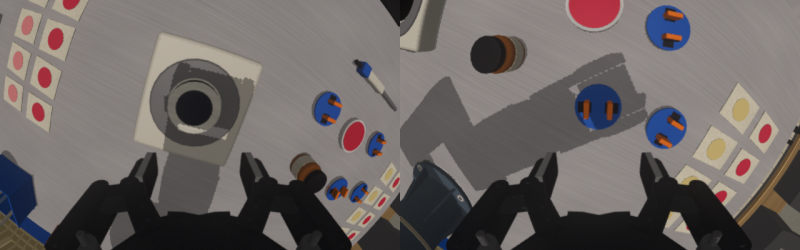

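The left picture (lens look) has the bore at full-resolution pixel (310,170). The right one (cap look) has the target cap at (317,171), tabs nearly aligned with the jaws. At pinch opening the fingertips stand about 20 mm ahead of the TCP, so TCP z = 0.040 clears the plate top at 16 mm. Now I'll take a second wrist view of the cap and measure.

```bash
cat > meas.py <<'E'
from loc import *
def rob(P,n=4):
    for i in range(n):
        c,R=circle(P); e=np.abs(np.linalg.norm(P[:,:2]-c,axis=1)-R); k=e<max(.001,1.5*np.median(e)); P=P[k]
    return c,R,len(P)
def cap(d,uv0,z=.016):
    m=blue(d); l=min(blobs(m,300,20000),key=lambda b:np.linalg.norm(b[0]-uv0))[2]
    cn=max(cv2.findContours(l.astype(np.uint8),0,1)[0],key=len)[:,0]
    h=cv2.convexHull(cn)[:,0]; near=np.array([cv2.pointPolygonTest(h.astype(np.float32),tuple(map(float,p)),True) for p in cn])<1
    return cn[near],h
def tabs(d,uv0):
    return sorted([b for b in blobs(orange(d),30,4000) if np.linalg.norm(b[0]-uv0)<70],key=lambda b:b[0][0])
E
python3 - <<'E'
import numpy as np,cv2
from cell import r,optics
from meas import *
phi=np.radians(-61.7)
q=Ro.from_quat(quat(phi)).as_matrix()
r.move_to(np.array([.46,-.288,.2])-q[:,0]*.06+q[:,1]*.03,quat(phi)); d2=wrist(r,optics,"wc2")
d1=dict(np.load("wc1.npz")); cs=[]
for d in(d1,d2):
    o=np.array([.46,-.288,.016]); X=np.linalg.inv(d["T"])@np.r_[o,1]; t=np.arctan2(np.hypot(X[0],X[1]),X[2]); uv0=np.array([d["cx"],d["cy"]])+d["fx"]*t*X[:2]/np.hypot(X[0],X[1])
    cn,h=cap(d,uv0)
    for z in(.013,.016): print("cap z",z,[np.round(x,4) for x in rob(wplane(d,cn,z))])
    c,R,_=rob(wplane(d,cn,.016)); cs.append((d["T"][:3,3],np.r_[c,.016]))
    tb=[b for b in tabs(d,uv0)]; print(uv0.round(),[(b[0].round(1),b[1][:4].tolist()) for b in tb])
    for z in(.03,.041):
        P=np.array([wplane(d,b[0],z)[0] for b in tb]); print("tabs",z,P.round(4).tolist())
        if len(P)==2: print("  mid",P.mean(0).round(4),"gap",np.linalg.norm(P[0]-P[1]),"ang",np.degrees(np.arctan2(*(P[0]-P[1])[1::-1])))
A=np.zeros((3,3));b=np.zeros(3)
def t3(L):
    A=np.zeros((3,3));b=np.zeros(3)
    for o,x in L: k=(x-o)/np.linalg.norm(x-o);Q=np.eye(3)-np.outer(k,k);A+=Q;b+=Q@o
    return np.linalg.solve(A,b)
print("cap tri",t3(cs).round(4))
# lens
L=[]
d=dict(np.load("wl1.npz")); v=hsv(d)[...,2]; print("v",v[170,250:370:6])
m=(v<45); l=min(blobs(m,500,12000),key=lambda b:np.linalg.norm(b[0]-[310,170])); print(l[0],l[1])
cn=max(cv2.findContours(l[2].astype(np.uint8),0,1)[0],key=len)[:,0]; c,R,n=rob(wplane(d,cn,.08)); print("lens wrist",c,R,n); L.append((d["T"][:3,3],np.r_[c,.08]))
for n,uv in dict(scene=(432,248),side=(244,154)).items():
    d=dict(np.load(n+"0.npz")); v=hsv(d)[...,2]
    l=min(blobs(v<60,60,3000),key=lambda b:np.linalg.norm(b[0]-uv)); print(n,l[0],l[1],v[uv[1],uv[0]-30:uv[0]+30:3])
    m=v>150; rim=min([x for x in blobs(m,50,3000)],key=lambda b:np.linalg.norm(b[0]-uv)); print(" rim",rim[0],rim[1])
    cn=max(cv2.findContours(rim[2].astype(np.uint8),0,1)[0],key=len)[:,0]
    P=np.array([onplane(d,p,.08) for p in cn]); c,R,k=rob(P); print(" outer",c,R,k); L.append((onplane(d,(0,0),9)*0+np.linalg.inv(d["camera_from_world"])[:3,3],np.r_[c,.08]))
print("lens tri all",t3(L),"pair",t3(L[1:]), "wrist+scene",t3(L[:2]))
E
```

```text
cap z 0.013 [array([ 0.461 , -0.2849]), np.float64(0.0373), np.int64(200)]
cap z 0.016 [array([ 0.4617, -0.2845]), np.float64(0.0369), np.int64(200)]
[319. 175.] [(array([297.3, 176.5]), [294, 165, 8, 25]), (array([335.5, 177.8]), [332, 166, 8, 25])]
tabs 0.03 [[0.4516, -0.2687, 0.03], [0.4681, -0.3021, 0.03]]
  mid [ 0.4599 -0.2854  0.03  ] gap 0.037224697368426526 ang 116.2870433350418
tabs 0.041 [[0.4547, -0.268, 0.041], [0.4705, -0.3001, 0.041]]
  mid [ 0.4626 -0.284   0.041 ] gap 0.035813508013366406 ang 116.28704333504174
cap z 0.013 [array([ 0.4613, -0.2844]), np.float64(0.0373), np.int64(214)]
cap z 0.016 [array([ 0.4616, -0.2846]), np.float64(0.0369), np.int64(214)]
[287. 115.] [(array([262.9, 111.7]), [259, 100, 9, 26]), (array([302.3, 113.1]), [300, 101, 6, 26])]
tabs 0.03 [[0.4535, -0.2667, 0.03], [0.4692, -0.3004, 0.03]]
  mid [ 0.4613 -0.2836  0.03  ] gap 0.037168742214538975 ang 115.08465660416046
tabs 0.041 [[0.4549, -0.2682, 0.041], [0.4701, -0.3005, 0.041]]
  mid [ 0.4625 -0.2844  0.041 ] gap 0.035759496688530304 ang 115.08465660416044
cap tri [ 0.4616 -0.2846  0.0156]
v [100 102  90  96 106  90  28  26  26  25  27  26  25  23  27  91 110 105
  60  61]
[310.18044515 172.43282989] [ 282  145   58   56 2516]
lens wrist [0.489827  0.1899061] 0.026561267083464134 158
scene [431.41049383 247.05555556] [421 238  22  19 324] [123 123 121 143  67 232 146  35  34  38  36  34  37  15 223 233 122 124
 120 230]
 rim [431.66880342 247.87179487] [412 233  37  35 468]
 outer [0.48947198 0.18917824] 0.04208770575678035 30
side [243.27131783 153.81395349] [235 150  18   9 129] [173 180 185 160  94 109 179  15  18  21  22  21  24 155 171  93  95  95
 162 182]
 rim [243.17743191 163.20622568] [ 202  139   85   50 1285]
 outer [0.47966126 0.14376376] 0.09772583365004202 52
lens tri all [0.48297194 0.18364172 0.05673861] pair [0.48207541 0.18027649 0.05791247] wrist+scene [0.49033725 0.18988271 0.08161444]
```

The cap measures (0.4616,-0.2846) with its plate at z 0.0156, and yaw is about -64.3°. The lens measures (0.490,0.190) at z 0.0816, so both heights agree with the text. Next I'll grasp and lift the cap, hold it over the lens and check from the fixed cameras.

Run:
```python
import numpy as np,cv2
from cell import r,optics
from meas import *
q=quat(np.radians(-64.3)); c=np.array([.4616,-.2846])
r.move_to([*c,.12],q); f0=np.array(r.current_contact_force())
r.move_linear([*c,.040],vel=.08); print("F down",(np.array(r.current_contact_force())-f0).round(2))
r.set_gripper(0.0,25); print("open mm",85*r.current_opening(),r.current_finger_force(),"F",(np.array(r.current_contact_force())-f0).round(2),r.current_tool_pos())
r.move_linear([*c,.20],vel=.15); print("lifted",85*r.current_opening(),"F",(np.array(r.current_contact_force())-f0).round(2))
wrist(r,optics,"wh")
r.move_to([.4898,.1899,.20],q); r.sleep(.2)
for n in("scene","side"):
    d=optics.get_image(n); cv2.imwrite(f"pics/{n}1.png",d["pixels"][:,:,::-1]); np.savez(f"{n}1.npz",**d)
print(r.current_t(),r.current_tool_pos())
A=cv2.resize(cv2.imread("pics/scene1.png")[160:300,350:510],(400,350)),cv2.resize(cv2.imread("pics/side1.png")[70:210,160:320],(400,350))
cv2.imwrite("pics/h1.png",np.hstack(A))
```

```text
F down [-1.44 -1.24 -1.37]
open mm 26.566516837397156 24.629277884960175 F [-3.34  2.18 10.84] [ 0.46193167 -0.28474926  0.04095806]
lifted 26.136733904327997 F [-0.41 -0.11 -2.19]
10.8917 [0.48995221 0.18952418 0.20000961]
```

View pics/h1.png

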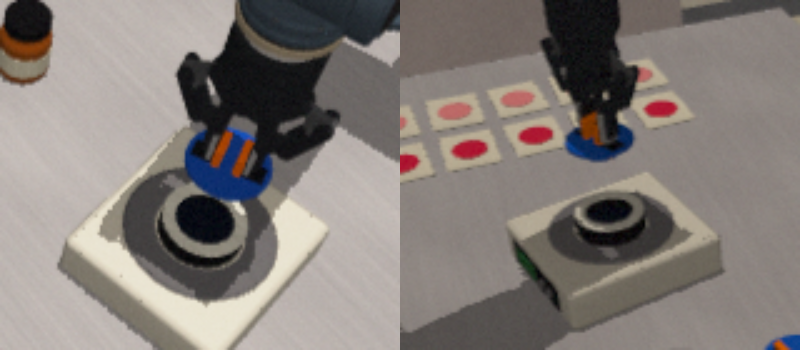

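View pics/wh.png

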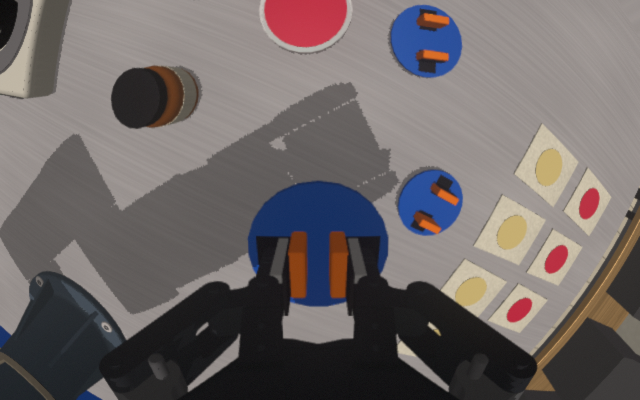

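The cap is held level, pinched to about 26–28 mm, and hangs above the lens in both views. The wrist view shows its plate centred near (318,245). I'll measure the cap centre against the lens from the wrist and fixed cameras.

Run:
```python
import numpy as np,cv2
from meas import *
d=dict(np.load("wh.npz")); h=hsv(d)
m=(h[...,0]>100)&(h[...,0]<125)&(h[...,1]>120)&(h[...,2]>35)
l=min(blobs(m,2000,40000),key=lambda b:np.linalg.norm(b[0]-[318,240]))[2]
cn=max(cv2.findContours(l.astype(np.uint8),0,1)[0],key=len)[:,0]
hu=cv2.convexHull(cn); near=np.array([cv2.pointPolygonTest(hu.astype(np.float32),tuple(map(float,p)),True) for p in cn])<1
P=wplane(d,cn[near],.20-.025); c,R,n=rob(P); print("wrist held c-TCP",c-[.4616,-.2846],R,n)
for n,uc,ul in(("scene",(442,225),(431,248)),("side",(240,126),(243,156))):
    d=dict(np.load(n+"1.npz"));h=hsv(d)
    m=blue(d); b=min(blobs(m,60,3000),key=lambda b:np.linalg.norm(b[0]-uc)); l=b[2]|(orange(d)&(np.add.outer((np.arange(400)-uc[1])**2,(np.arange(640)-uc[0])**2)<900))
    cn=np.vstack([x[:,0] for x in cv2.findContours(b[2].astype(np.uint8),0,1)[0]])
    hu=cv2.convexHull(cn); near=np.array([cv2.pointPolygonTest(hu.astype(np.float32),tuple(map(float,p)),True) for p in cn])<1
    P=np.array([onplane(d,p,.175) for p in cn[near]]); c,R,k=rob(P); print(n,"cap",b[0],b[1],c,R,k)
    for src in("0","1"):
        d=dict(np.load(n+src+".npz"));v=hsv(d)[...,2]
        b=min(blobs(v<75,60,3000),key=lambda b:np.linalg.norm(b[0]-ul)); cn=max(cv2.findContours(b[2].astype(np.uint8),0,1)[0],key=len)[:,0]
        P=np.array([onplane(d,p,.08) for p in cn]); c,R,k=rob(P); print(" bore",src,b[0],b[1],c,R,k,len(cn))
```

```text
wrist held c-TCP [0.00025678 0.00133138] 0.03741914591056027 305
scene cap [439.6045977  228.04827586] [424 211  35  29 435] [0.48826771 0.18845172] 0.037480218817929824 61
 bore 0 [431.44610778 247.02694611] [421 238  22  19 334] [0.4875009  0.18786509] 0.02533712177603468 42 57
 bore 1 [431.60555556 247.39722222] [420 238  24  20 360] [0.48805681 0.18886375] 0.026537864836473125 44 59
side cap [238.44155844 127.88961039] [227 120  26  14 154] [0.48797934 0.17958093] 0.035147646017336505 21
 bore 0 [243.32352941 153.86764706] [235 150  18   9 136] [0.4884651  0.18257982] 0.024299633857468715 15 39
 bore 1 [243.11184211 154.15131579] [234 150  19  10 152] [0.48804321 0.18066813] 0.02553288387425342 17 42
```

All views put the cap within about 1 mm of the lens axis, and the clearance is 2 mm. I'll lower it while watching the force.

Run:
```python
import numpy as np
from cell import r,optics
xy=[.4897,.1893]
r.move_linear([*xy,.128],vel=.1); r.sleep(.15); f0=np.array(r.current_contact_force())
for z in [.124,.121,.119,.117,.115,.1135,.112,.111,.110,.109,.1085,.108,.1075]:
    r.move_linear([*xy,z],vel=.03); r.sleep(.05); F=np.array(r.current_contact_force())-f0
    print(z,np.round(r.current_tool_pos(),4),F.round(1),round(85*r.current_opening(),1))
    if F[2]>12 or np.hypot(*F[:2])>15: break
print(r.current_t())
```

```text
0.124 [0.4897 0.1893 0.124 ] [-0.2  0.8 -0.6] 26.1
0.121 [0.4896 0.1893 0.1209] [-0.9 -0.1 -0.4] 26.0
0.119 [0.4897 0.1893 0.1189] [-0.9  0.4 -0.4] 26.1
0.117 [0.4897 0.1893 0.1169] [-0.7  0.   0.1] 26.5
0.115 [0.4897 0.1893 0.1149] [ 0.1  0.6 -0.8] 26.3
0.1135 [0.4897 0.1893 0.1135] [-0.6  0.1 -0.8] 26.0
0.112 [0.4897 0.1893 0.1119] [-0.1  0.2 -0.7] 25.9
0.111 [0.4897 0.1893 0.111 ] [-1.   1.4 -0.5] 26.3
0.11 [0.4897 0.1893 0.11  ] [-0.1  0.2  0.8] 26.1
0.109 [0.4898 0.1893 0.1091] [-0.7  0.3  1.1] 26.5
0.1085 [0.4898 0.1893 0.109 ] [-2.   0.6  8.5] 25.9
0.108 [0.4899 0.1894 0.109 ] [-4.8  0.  14.5] 26.0
15.5417
```

Contact came at TCP z 0.109, exactly the expected seated height, with no side force. Releasing.

Run:
```python
import numpy as np,cv2
from cell import r,optics
from meas import *
r.set_gripper(.8); print(r.current_opening(),np.round(r.current_contact_force(),1))
r.move_linear([.4897,.1893,.24],vel=.12); r.sleep(.3); d=wrist(r,optics,"wf")
s=optics.get_image("scene"); e=optics.get_image("side")
cv2.imwrite("pics/fin.png",np.hstack([cv2.resize(s["pixels"][190:310,360:500,::-1],(390,334)),cv2.resize(e["pixels"][100:220,170:310,::-1],(390,334))]))
T=np.linalg.inv(d["T"])
m=blue(d); b=min(blobs(m,300,20000),key=lambda b:np.linalg.norm(b[0]-[310,172])); cn=max(cv2.findContours(b[2].astype(np.uint8),0,1)[0],key=len)[:,0]
hu=cv2.convexHull(cn); k=np.array([cv2.pointPolygonTest(hu.astype(np.float32),tuple(map(float,p)),True) for p in cn])<1
print("plate",[np.round(x,4) for x in rob(wplane(d,cn[k],.084))])
tb=tabs(d,b[0]); P=np.array([wplane(d,x[0],.109)[0] for x in tb]); print("tabs gap",len(P),np.linalg.norm(P[0]-P[-1]) if len(P)>1 else 0)
z=s["depth"];v,u=np.nonzero((z>0)&blue(s));zz=z[v,u]
Q=np.c_[(u-s["cx"])/s["fx"]*zz,(v-s["cy"])/s["fy"]*zz,zz,np.ones(len(u))]@np.linalg.inv(s["camera_from_world"]).T
Q=Q[np.hypot(Q[:,0]-.489,Q[:,1]-.189)<.037][:,:3]; Q=Q[abs(Q[:,2]-np.median(Q[:,2]))<.008]
A=np.c_[Q[:,:2]-[.489,.189],np.ones(len(Q))]; print("plane fit slope,z",np.linalg.lstsq(A,Q[:,2],rcond=None)[0].round(4),len(Q),r.current_t())
```

```text
0.799385811583774 [-0.7  0.4 -0.3]
plate [array([0.4891, 0.1896]), np.float64(0.0371), np.int64(213)]
tabs gap 2 0.03611230713428489
plane fit slope,z [-0.0036  0.0109  0.0844] 454 17.725
```

View pics/fin.png

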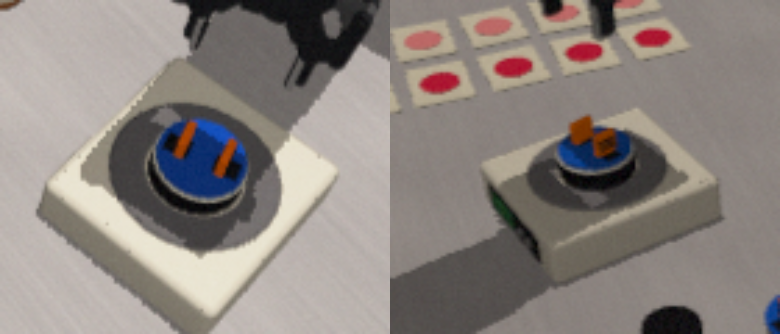

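The cap lies level on the rim: plate top at 0.0844 m against an expected 0.084 m, slope about 0.01, and 0.8 mm from the lens axis. Its tabs have sprung out, with a 36 mm gap at rest, and the gripper is clear above it.

```bash
python3 -c "
from cell import r
print(r.hand_in())"
```

```text
the job is handed in; nothing more can be done
None
```

The blue cap is on the imager's lens, level and fully home with both tabs sprung out, and the job was handed in after about 18 s of robot time; the arm went nowhere near the jar, dish or pipette, though I did not re-measure them, and no verdict came back.

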